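# Put the delivery away, oldest to the front

## Task

Put the delivery away with stock rotation: the small tin, the red-capped spice jar and the green squeeze bottle that stand loose on the worktop each go into the rack that already holds one of the same, with the older one in the front half of the rack (toward the robot) and the new one behind it in the back half. Where the older one still stands at the back, bring it forward first. All six must end standing upright on the floors of their racks, and none may be tipped over on the way.

Things in the scene. Friction and masses are not known exactly. Their poses are not given: they have to be found in the camera images.
- tin_rack: The tin rack (the widest lane): fixed narrow pale-wood rack, open on top; lane inside 148 mm long, 80 mm wide; walls and floor 6 mm thick. Side walls 30 mm high, back 48, front 30, notched to 21. Origin under its centre on the worktop; x along the lane, front (robot side) to back, turned at most 0.25 rad; y across. Behind, a cupboard (post, shelf 0.36 m up) starts at x = 0.71 m.
- spice_rack: The spice rack (the shortest): fixed narrow pale-wood rack, open on top; lane inside 124 mm long, 66 mm wide; walls and floor 6 mm thick. Side walls 30 mm high, back 48, front 30, notched to 21. Origin under its centre on the worktop; x along the lane, front (robot side) to back, turned at most 0.25 rad; y across. Behind, a cupboard (post, shelf 0.36 m up) starts at x = 0.71 m.
- bottle_rack: The bottle rack (the longest): fixed narrow pale-wood rack, open on top; lane inside 166 mm long, 66 mm wide; walls and floor 6 mm thick. Side walls 30 mm high, back 48, front 30, notched to 21. Origin under its centre on the worktop; x along the lane, front (robot side) to back, turned at most 0.25 rad; y across. Behind, a cupboard (post, shelf 0.36 m up) starts at x = 0.71 m.
- tin_old: Small steel food tin with a paper wrapper, an upright cylinder 58 mm in diameter, 72 mm high, 0.18 kg: the older one, in the back half of the tin rack at the start. Origin at the centre of its underside, z up.
- spice_old: Spice jar with a red cap, upright, body 42 mm and cap 45 mm in diameter, 106 mm high in all, 0.11 kg: the older one, in the back half of the spice rack at the start. Origin at the centre of its underside, z up.
- bottle_old: Green squeeze bottle, upright, flattened: 43 mm thick along its x, 68 mm wide along its y, 145 mm high with a round green cap 43 mm in diameter (top 25 mm), same either way round; take it across the 43 mm at the cap, 120 mm up; 0.14 kg: the older one, already in the front half of the bottle rack, its width along the lane. Origin at the centre of its underside, z up.
- tin_new: Small steel food tin with a paper wrapper, an upright cylinder 58 mm in diameter, 72 mm high, 0.18 kg: the new one, loose on the worktop in front of the racks. Origin at the centre of its underside, z up.
- spice_new: Spice jar with a red cap, upright, body 42 mm and cap 45 mm in diameter, 106 mm high in all, 0.11 kg: the new one, loose on the worktop in front of the racks. Origin at the centre of its underside, z up.
- bottle_new: Green squeeze bottle, upright, flattened: 43 mm thick along its x, 68 mm wide along its y, 145 mm high with a round green cap 43 mm in diameter (top 25 mm), same either way round; take it across the 43 mm at the cap, 120 mm up; 0.14 kg: the new one, loose on the worktop in front of the racks. It fits the lane only with its width along the lane. Origin at the centre of its underside, z up.
Not all that is in view belongs to the job. What is shaped like the spice_new but pink or purple is not meant. Leave any blue look-alike of the spice_old alone.

How it is judged:
At the end, for the whole second after the job is handed in: In each of the three racks the older item stands in the front half and the new one in the back half (origins at least 5 mm before and behind the middle of the lane), inside the walls, on the rack's floor (within 4 mm), upright within 0.1 rad and at rest (x of tin_old in the frame of tin_rack between -0.074 and -0.005 m and y of tin_old in the frame of tin_rack between -0.04 and 0.04 m and z of tin_old in the frame of tin_rack between 0.003 and 0.01 m and angle between each of tin_old, tin_new, spice_old, spice_new, bottle_old, bottle_new's own z axis and vertical below 0.1 rad and linear speed of each of tin_old, tin_new, spice_old, spice_new, bottle_old, bottle_new below 0.02 m/s and x of tin_new in the frame of tin_rack between 0.005 and 0.074 m and y of tin_new in the frame of tin_rack between -0.04 and 0.04 m and z of tin_new in the frame of tin_rack between 0.003 and 0.01 m and x of spice_old in the frame of spice_rack between -0.062 and -0.005 m and y of spice_old in the frame of spice_rack between -0.033 and 0.033 m and z of spice_old in the frame of spice_rack between 0.003 and 0.01 m and x of spice_new in the frame of spice_rack between 0.005 and 0.062 m and y of spice_new in the frame of spice_rack between -0.033 and 0.033 m and z of spice_new in the frame of spice_rack between 0.003 and 0.01 m and x of bottle_old in the frame of bottle_rack between -0.083 and -0.005 m and y of bottle_old in the frame of bottle_rack between -0.033 and 0.033 m and z of bottle_old in the frame of bottle_rack between 0.003 and 0.01 m and x of bottle_new in the frame of bottle_rack between 0.005 and 0.083 m and y of bottle_new in the frame of bottle_rack between -0.033 and 0.033 m and z of bottle_new in the frame of bottle_rack between 0.003 and 0.01 m); the robot touches nothing.
It fails at once if one of the six tins, jars or bottles is tipped over (more than 0.7 rad) (angle between any of tin_old, tin_new, spice_old, spice_new, bottle_old, bottle_new's own z axis and vertical above 0.7 rad).
It also fails if it takes over 115 s, if anything falls off the work surface, if the arm or the gripper's body presses on something with over 40 N, if the wrist force passes 120 N, or if a joint passes its speed limit or range.

## Robot

A 6-joint arm with a two-finger parallel gripper is mounted at the origin on a cart in front of the work surface, level with it; the furniture and walls round the work are solid. World frame = base frame: x ahead of the robot, y to its left, z up, the work surface at z = 0. Lengths are in m, angles in rad, forces in N, time in s.
With the tool pointing down it reaches from about 0.25 to 0.85 m from the base axis. Payload 12.5 kg.
Tool frame: the origin (TCP) lies on the centre line of the jaws, within the pads' length; the fingertips stand 11 mm ahead of it and the grasp point (between the pads) lies 8 mm behind it; z points along the fingers, y is the line along which they close (so a half turn about z gives the same grasp; the last joint's range is limited). The gripper opens to 93 mm and grips with 3 to 60 N. Pads are 15 mm wide; open, the fingers measure 128 mm over their backs; the gripper's body (75 mm by 188 mm) begins 65 mm behind the grasp point.
Start: joints at [-1.282, 0.351, 1.652, -0, 1.139, -0.085], TCP at [0.201, -0.512, 0.23] pointing down, gripper open.
Joint ranges: [-2.75, 2.75], [-0.79, 2.1], [0.01, 2.65], [-1.57, 4.71], [0.07, 3.14], [-2.87, 2.87]. Speed limits (rad/s): [2.22, 2.22, 2.79, 3.14, 3.14, 3.14].

## Interface

Orientations are given as [roll, pitch, yaw] about the fixed x, y, z axes, in that order (R = Rz(yaw) Ry(pitch) Rx(roll)).
In Python, from workcell import telemetry, get_image, get_calibration, finish_job gives the robot as it stands.
- The arm moves only by the tool send_rows, never from a script. Its argument "increments" is a list of rows, each an object with "delta_pos": the shift along the world's x, y, z scaled (see below), a list of three; "rot": the turn, a rotation vector about the world's x, y, z scaled (see below), a list of three. In form: [{"delta_pos": [dx, dy, dz], "rot": [ax, ay, az]}, ...]. A call has 1 to 5 rows; each row is the pose to reach, as a shift and turn from the pose commanded when the call began, turning the shorter way round; what a row does not reach only later rows make up. The controller multiplies each number of a shift by 0.12 m and each number of a turn by 2 pi rad. A row lasts 1/10 s, in which the tool goes at most 50 mm and 8.59 degrees, less where a joint would pass 70% of its speed; a pose out of reach is approached as far as the arm can. A call with a number of a shift or a turn outside -1 to 1 is refused whole. A call with a gripper value outside its range is refused whole. "claw" is the gripper command: -1 is fully open, 1 is shut, values between are in proportion, set as the call begins (left out, the last holds). The fingers move at their own pace and stop on an object; "grip_force" is the grip in N (left out, the last holds). Time passes only in rows, so rows that repeat a pose let the fingers close. It gives the time, the measured TCP pose, the force, the opening and the grip force at its end, in the units of the state.
- telemetry.sense(): the state, without advancing time (a new reading comes with each control period).
- get_image(name): name is "side" or "top"; returns the picture (480x640x3 uint8, red, green, blue); there is no depth.
- get_calibration(name): a dict with "fx", "fy", "cx", "cy" (pixels), "k1" (the pictures are not rectified: a ray, as slopes to the right and down, at radius r is drawn at 1 + k1 r^2 times it, then the intrinsics apply), "rvec" (rotation vector, rad) and "tvec" (3), from world to camera coordinates, as OpenCV has them. Camera axes: x right, y down, z forward; pixel columns grow to the right and rows downward; lengths in m; the calibration is good to about 2 mm. A picture is of the moment at which its call begins. get_calibration takes no time and is no camera call.
- finish_job(): hands the job in; it is judged then, once.
The state is a dict: "time_s": time; "q": joint angles; "qd": joint speeds; "joint_torque": joint torques, N m; "tcp_pos": TCP position; "orientation": TCP orientation; "contact_force": force on the tool from outside, world axes, zero at the start; "wrist_torque": the same for the moment, N m; "width": opening from 0.0 (shut) to 1.0 (fully open); "grasp_force": force on a finger pad.
Only numpy, scipy, OpenCV 4.12 (cv2) and the standard library are available. Lean on these libraries where they do the work, as an engineer would, in place of code of your own. Each camera call takes 0.05 s, during which the arm holds its last target. There are 200 camera calls.

## Working session

There is one attempt and no reset: what is moved stays moved. The work goes in short steps, Python scripts to look and compute and a tool call to move; the robot and the scene stay as the last step left them, time stands still between calls to the robot, and variables do not carry over. Pictures are saved under pics/ and viewed, at most 14 in all, crops included, and the job is handed in when it is done.

Besides the shell and the picture viewer there is one more tool, called after "Emit:" in YAML: its name, and indented under it one key for each argument. send_rows: Moves the arm, as the interface text tells. Its arguments: {"type":"object","properties":{"increments":{"type":"array"},"claw":{"type":"number"},"grip_force":{"type":"number"}},"required":["increments"]}

```bash
mkdir -p pics; ls; cat > h.py <<'E'
import numpy as np, cv2
from workcell import telemetry, get_image, get_calibration, finish_job
def shot(n,f=None):
    im=cv2.cvtColor(get_image(n),cv2.COLOR_RGB2BGR)
    if f: cv2.imwrite('pics/'+f,im)
    return im
def ray(n,uv):
    c=get_calibration(n);x,y=(uv[0]-c['cx'])/c['fx'],(uv[1]-c['cy'])/c['fy']
    p=np.array([x,y])
    q=p.copy()
    for _ in range(20): q=p/(1+c['k1']*(q@q))
    R=cv2.Rodrigues(np.array(c['rvec'],float))[0];t=np.array(c['tvec'],float).ravel()
    return -R.T@t, R.T@np.array([q[0],q[1],1])
def onz(n,uv,z):
    o,d=ray(n,uv);return o+d*(z-o[2])/d[2]
def proj(n,P):
    c=get_calibration(n);R=cv2.Rodrigues(np.array(c['rvec'],float))[0]
    X=R@np.array(P,float)+np.array(c['tvec'],float).ravel();q=X[:2]/X[2];q=q*(1+c['k1']*(q@q))
    return np.array([q[0]*c['fx']+c['cx'],q[1]*c['fy']+c['cy']])
E
python3 - <<'E'
from h import *
for n in('top','side'):
    shot(n,n+'0.png');c=get_calibration(n);print(n,c,ray(n,(320,240)))
print(telemetry.sense())
E
```

```text
pics
top {'fx': 572.6465904755548, 'fy': 572.6465904755548, 'cx': 327.38353013279243, 'cy': 242.4119045917397, 'k1': 0.03948070789074653, 'rvec': array([ 2.15814   , -2.18118626,  0.06158313]), 'tvec': array([0.06558717, 0.48620772, 1.43191862])} (array([0.37113411, 0.02775135, 1.46716731]), array([ 0.0840338 ,  0.03533884, -0.99592845]))
side {'fx': 594.0863835204535, 'fy': 594.0863835204535, 'cx': 320.0162074523099, 'cy': 244.8797581410585, 'k1': 0.053613111725763316, 'rvec': array([ 0.90322437, -2.74337297,  0.76678826]), 'tvec': array([0.44637179, 0.24575154, 1.65637821])} (array([-0.00161796,  0.79416828,  1.54030013]), array([ 0.29862599, -0.42784698, -0.8531336 ]))
{'time_s': 0.1, 'q': array([-1.28160923e+00,  3.51150498e-01,  1.65233714e+00,  2.99880286e-05,
        1.13912405e+00, -8.46196489e-02]), 'qd': array([-0.00031333, -0.00136409, -0.00124361, -0.00145365, -0.00019311,
       -0.00137355]), 'joint_torque': array([ 1.82183176e-03, -4.98026562e+01, -2.85705221e+01,  7.00575882e-02,
        2.38854170e-02, -3.54658050e-05]), 'tcp_pos': array([ 0.20077555, -0.51172867,  0.22918144]), 'orientation': array([-3.14057958e+00, -1.13253598e-04,  3.73794125e-01]), 'contact_force': array([ 0.13242136,  0.17872717, -0.1209957 ]), 'wrist_torque': array([-0.0045638 ,  0.01291694, -0.00013298]), 'grasp_force': 0.0, 'width': 0.9959103867615299}
```

View pics/top0.png

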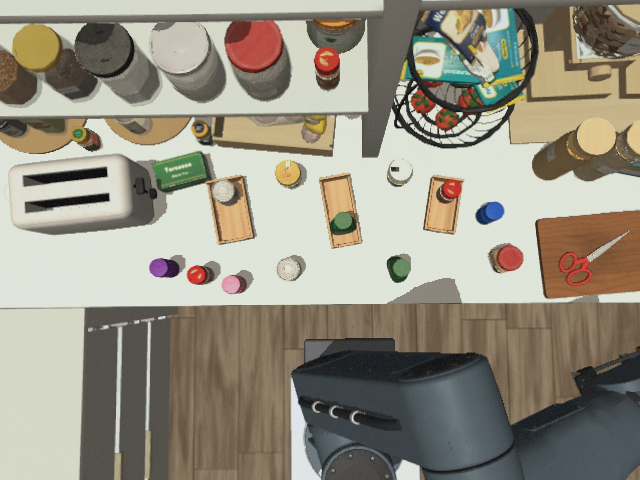

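View pics/side0.png

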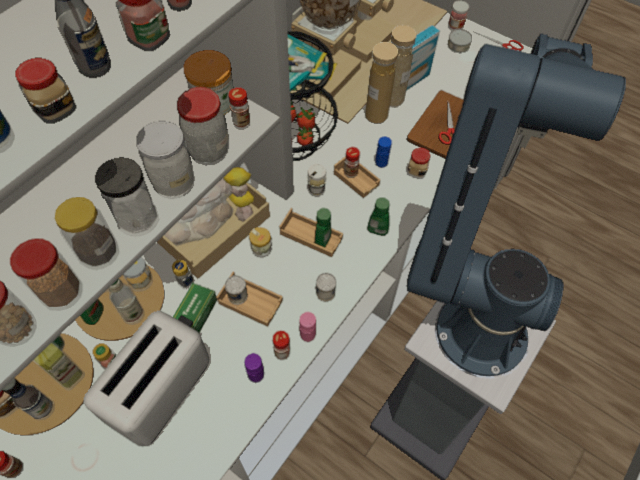

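Top view candidates for spice_new: purple (162,268), red-capped (198,274), pink (233,284), a wide red-lidded jar (508,258) and a red-capped jar on the shelf (327,65). Only (198,274) is loose on the worktop with a red cap and the right size. Loose tin at (289,268), loose bottle at (399,267). Racks: tin (231,210), bottle (340,210), spice (443,205). The crop below should confirm these.

```bash
python3 - <<'E'
from h import *
im=cv2.imread('pics/top0.png')
def crop(x,y,w,h,s=4):
    c=cv2.resize(im[y:y+h,x:x+w],None,fx=s,fy=s,interpolation=cv2.INTER_CUBIC)
    for k in range(0,w,10): cv2.putText(c,str(x+k) if k%20==0 else '|',(k*s,8),0,.3,(0,0,255),1)
    for k in range(10,h,10): cv2.putText(c,str(y+k)+'-',(0,k*s+3),0,.3,(0,0,255),1)
    return c
r1=np.hstack([crop(200,166,66,86),crop(308,166,66,86),crop(412,166,66,86)])
r2=np.hstack([crop(170,245,66,50),crop(258,245,66,50),crop(366,245,66,50)])
cv2.imwrite('pics/c1.png',np.vstack([r1,r2]))
hsv=cv2.cvtColor(im,cv2.COLOR_BGR2HSV)
H,S,V=cv2.split(hsv)
roi=np.zeros_like(H);roi[155:305,140:520]=255
M={'red':(((H<6)|(H>174))&(S>150)&(V>80)),'green':((H>50)&(H<90)&(S>80)),'wood':((H>7)&(H<22)&(S>70)&(V>110))}
for k,m in M.items():
    m=cv2.bitwise_and(m.astype(np.uint8)*255,roi)
    if k=='wood': m=cv2.morphologyEx(m,cv2.MORPH_CLOSE,np.ones((3,3)))
    for c in cv2.findContours(m,cv2.RETR_EXTERNAL,cv2.CHAIN_APPROX_NONE)[0]:
        if cv2.contourArea(c)>80:
            r=cv2.minAreaRect(c);print(k,cv2.contourArea(c),np.round(r[0],1),np.round(r[1],1),round(r[2],1))
            if k=='wood': print(np.round([onz('top',p,.03)[:2] for p in cv2.boxPoints(r)],3).tolist())
g=cv2.medianBlur(cv2.cvtColor(im,cv2.COLOR_BGR2GRAY),3)
E
```

```text
red 241.0 [196.  274.5] [17. 18.] 90.0
red 423.5 [508. 258.] [24. 22.] 90.0
red 259.5 [451. 188.] [18. 18.] 90.0
green 128.5 [396.2 268.8] [25.  14.7] 69.4
green 134.0 [342.1 224.8] [14.4 25.1] 79.4
green 943.5 [179.9 172.1] [28.4 51.5] 79.8
wood 1199.5 [442.8 204.2] [32.4 56.3] 8.9
[[0.516, -0.179], [0.657, -0.204], [0.643, -0.284], [0.502, -0.258]]
wood 2219.5 [228.9 209.3] [65.2 37.2] 79.6
[[0.648, 0.371], [0.664, 0.278], [0.5, 0.248], [0.484, 0.34]]
wood 2076.5 [339.9 210.3] [71.6 30.6] 79.7
[[0.651, 0.081], [0.664, 0.005], [0.484, -0.025], [0.471, 0.051]]
wood 363.0 [287.  172.5] [23. 24.] 90.0
[[0.696, 0.192], [0.695, 0.131], [0.636, 0.131], [0.637, 0.192]]
```

View pics/c1.png

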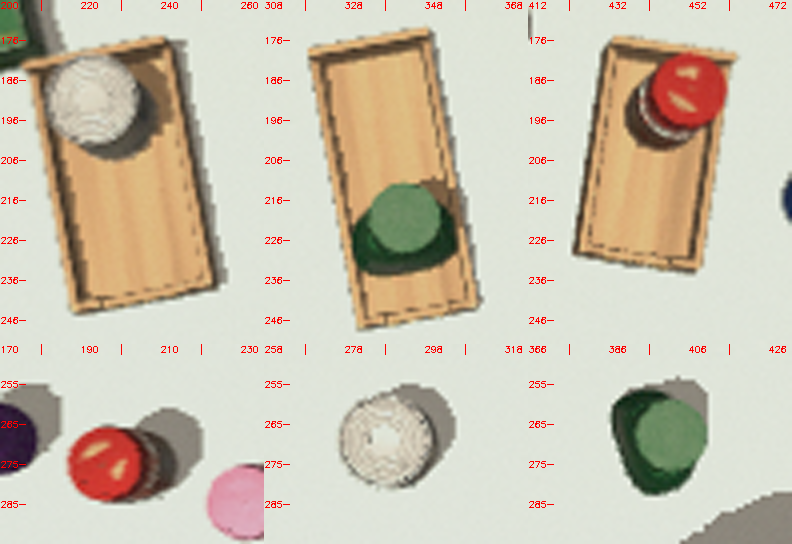

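The crop confirms the red cap at (196,274), between purple and pink, as spice_new. It also shows spice_old (451,188), tin_old (223,190), bottle_old cap (342.5,220), tin_new (289,269) and bottle_new cap (401,268). Next I compute positions and check them with the side view.

```bash
python3 - <<'E'
from h import *
R={'tin':((218.7,244),(254.3,237.5),(206.2,182),(243,175.5),.16),'bottle':((332,247.7),(361.6,242),(319.2,178),(349,173.2),.178),'spice':((423.2,229.6),(454.2,233.5),(432.5,175.5),(463.7,180.3),.136)}
rk={}
for k,(a,b,c,d,L) in R.items():
    A,B=[onz('top',p,.03)[:2] for p in(a,b)];C,D=[onz('top',p,.048)[:2] for p in(c,d)]
    f=(A+B)/2;bk=(C+D)/2;v=bk-f;ps=np.arctan2(v[1],v[0]);ps2=np.arctan2(*( (A-B)*[-1,1]));e=np.array([np.cos(ps),np.sin(ps)])
    rk[k]=((f+bk)/2,ps);print(k,'W',np.linalg.norm(A-B),np.linalg.norm(C-D),'L',np.linalg.norm(v),L,'psi',ps,ps2,'ctr',rk[k][0])
def fr(k,p):
    c,s=np.cos(rk[k][1]),np.sin(rk[k][1]);d=p-rk[k][0];return np.round([c*d[0]+s*d[1],-s*d[0]+c*d[1]],4)
O={'tin_old':((222.9,190.3),.078,'tin'),'spice_old':((451.3,188.3),.112,'spice'),'bottle_old':((342.4,220.3),.151,'bottle'),'tin_new':((288.5,268.6),.072,0),'spice_new':((196,274.5),.106,0),'bottle_new':((401.2,267.6),.145,0),'packet':((205,160),.06,0),'packet2':((209,182),.06,0),'blue':((491,211),.106,0)}
for k,(uv,z,r) in O.items():
    P=onz('top',uv,z);print(k,np.round(P[:2],4),'side px',np.round(proj('side',P)),fr(r,P[:2]) if r else '')
im=cv2.imread('pics/side0.png');h=cv2.cvtColor(im,cv2.COLOR_BGR2HSV);H,S,V=cv2.split(h)
for k,m in {'red':(((H<6)|(H>174))&(S>150)&(V>80)),'green':((H>50)&(H<90)&(S>80))}.items():
    for c in cv2.findContours(m.astype(np.uint8)*255,0,cv2.CHAIN_APPROX_NONE)[0]:
        if cv2.contourArea(c)>60: 
            b=cv2.boundingRect(c)
            if 250<b[0]<460 and 120<b[1]<380: print(k,b)
for k in rk:
    c,ps=rk[k];e=np.array([np.cos(ps),np.sin(ps)]);d={'tin':.037,'spice':.031,'bottle':.0415}[k];print(k,'front',c-d*e,'back',c+d*e)
def crop(x,y,w,hh,s=4):
    return cv2.resize(im[y:y+hh,x:x+w],None,fx=s,fy=s,interpolation=cv2.INTER_CUBIC)
cv2.imwrite('pics/c2.png',np.hstack([crop(280,195,70,65),crop(355,190,60,65),crop(215,265,70,65)]))
# bottle_new: dark body pixel extremes on top
E
```

```text
tin W 0.09135519851737865 0.09394755354037652 L 0.15764401775728676 0.16 psi 0.17247536220190487 0.16972432100107837 ctr [0.57060344 0.30327119]
bottle W 0.0757976217310142 0.07567716922549886 L 0.17573491886427411 0.178 psi 0.17101621449783042 0.17940114604702367 ctr [0.56595425 0.02637099]
spice W 0.07765440821076537 0.07793573004094523 L 0.13426401512765845 0.136 psi -0.17501753683259383 -0.13912133530236243 ctr [ 0.57628977 -0.23082351]
tin_old [0.6137 0.3148] side px [235. 284.] [0.0445 0.004 ]
spice_old [ 0.6051 -0.2373] side px [352. 153.] [ 0.0295 -0.0014]
bottle_old [0.5273 0.0222] side px [324. 214.] [-0.0388  0.0025]
tin_new [0.4197 0.1547] side px [326. 281.] 
spice_new [0.4069 0.3723] side px [281. 338.] 
bottle_new [ 0.4168 -0.1117] side px [382. 203.] 
packet [0.6939 0.3636] side px [202. 284.] 
packet2 [0.6382 0.3533] side px [220. 292.] 
blue [ 0.5503 -0.3304] side px [384. 143.] 
red (273, 331, 16, 18)
red (346, 148, 13, 14)
red (412, 147, 17, 17)
red (439, 128, 16, 16)
green (315, 210, 16, 37)
green (371, 201, 18, 32)
tin front [0.53415242 0.29692119] back [0.60705447 0.30962119]
bottle front [0.52505964 0.01930836] back [0.60684886 0.03343361]
spice front [ 0.54576334 -0.22542562] back [ 0.6068162 -0.2362214]
```

View pics/c2.png

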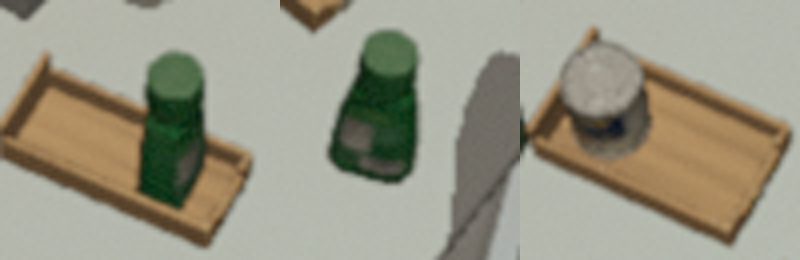

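```bash
python3 - <<'E'
from h import *
def cr(f,x,y,w=48,h=48,s=8):
    im=cv2.imread(f);c=im[y:y+h,x:x+w].astype(float);c=np.clip(255*(c/255)**.5,0,255).astype(np.uint8)
    return cv2.resize(c,None,fx=s,fy=s,interpolation=cv2.INTER_CUBIC)
r1=np.hstack([cr('pics/top0.png',318,205,48,36),cr('pics/top0.png',376,250,48,36)])
r2=np.hstack([cr('pics/side0.png',298,204,48,36),cr('pics/side0.png',356,196,48,36)])
cv2.imwrite('pics/c3.png',np.vstack([r1,r2]))
for n,P in {'old':(.5273,.0222),'new':(.4168,-.1117)}.items():
    print(n,'base px top',proj('top',[*P,0.003]),'side',proj('side',[*P,.003]))
E
```

```text
old base px top [342.25636597 227.08857723] side [322.64427562 241.31912523]
new base px top [395.35476975 269.58925824] side [377.45115502 229.82120925]
```

View pics/c3.png

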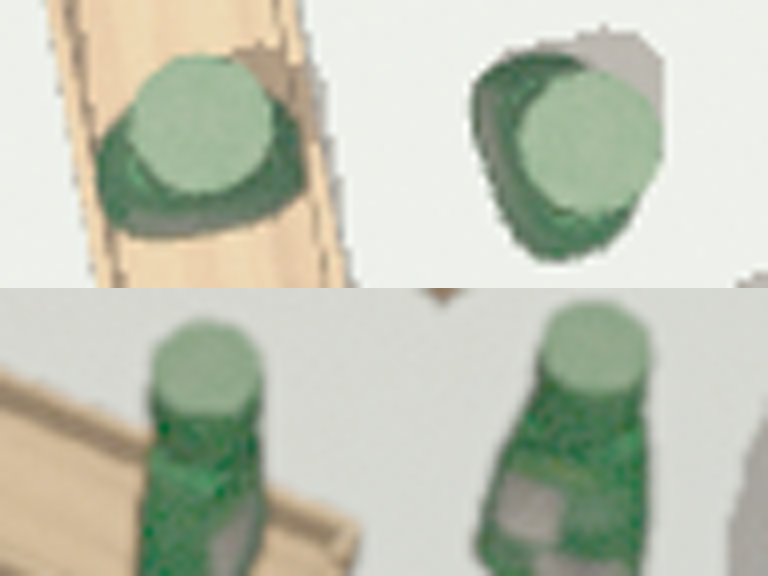

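Both views agree with the computed positions to about 2 mm. One mismatch: bottle_old looks wide across the lane, against the text, so I'll check bottle_new's real thickness with the jaws before placing it. I start with spice_old at (0.605,-0.237).

Emit:
send_rows:
  increments:
    - {"delta_pos": [0.842, 0.571, 0], "rot": [0, 0, -0.045]}
    - {"delta_pos": [0.842, 0.571, 0], "rot": [0, 0, -0.045]}
    - {"delta_pos": [0.842, 0.571, 0], "rot": [0, 0, -0.045]}
    - {"delta_pos": [0.842, 0.571, 0], "rot": [0, 0, -0.045]}
  claw: -0.5
  grip_force: 15

```text
time_s: 0.5
tcp_pos: [0.3041, -0.4415, 0.2294]
orientation: [-3.141, -0.0, 0.094]
contact_force: [-0.5, -0.7, -0.1]
width: 0.759
grasp_force: 0.0
```

Emit:
send_rows:
  increments:
    - {"delta_pos": [0.842, 0.571, 0], "rot": [0, 0, -0.041]}
    - {"delta_pos": [0.842, 0.571, 0], "rot": [0, 0, -0.041]}
    - {"delta_pos": [0.842, 0.571, 0], "rot": [0, 0, -0.041]}
    - {"delta_pos": [0.842, 0.571, 0], "rot": [0, 0, -0.041]}

```text
time_s: 0.9
tcp_pos: [0.4045, -0.3736, 0.2293]
orientation: [-3.141, 0.0, -0.163]
contact_force: [0.7, 0.4, -0.9]
width: 0.75
grasp_force: 0.0
```

Emit:
send_rows:
  increments:
    - {"delta_pos": [0.842, 0.571, 0], "rot": [0, 0, 0]}
    - {"delta_pos": [0.842, 0.571, 0], "rot": [0, 0, 0]}
    - {"delta_pos": [0.842, 0.571, 0], "rot": [0, 0, 0]}
    - {"delta_pos": [0.842, 0.571, 0], "rot": [0, 0, 0]}

```text
time_s: 1.3
tcp_pos: [0.5048, -0.3059, 0.2292]
orientation: [-3.141, 0.0, -0.164]
contact_force: [-0.5, 1.0, 0.7]
width: 0.752
grasp_force: 0.0
```

Emit:
send_rows:
  increments:
    - {"delta_pos": [0.836, 0.572, 0], "rot": [0, 0, 0]}
    - {"delta_pos": [0.836, 0.572, 0], "rot": [0, 0, 0]}
    - {"delta_pos": [0.836, 0.572, 0], "rot": [0, 0, 0]}
    - {"delta_pos": [0.836, 0.572, 0], "rot": [0, 0, 0]}
    - {"delta_pos": [0.836, 0.572, 0], "rot": [0, 0, 0]}

```text
time_s: 1.8
tcp_pos: [0.6031, -0.2393, 0.2293]
orientation: [3.141, 0.001, -0.167]
contact_force: [0.3, 0.1, -0.4]
width: 0.751
grasp_force: 0.0
```

Emit:
send_rows:
  increments:
    - {"delta_pos": [0, 0, -0.3], "rot": [0, 0, 0]}
    - {"delta_pos": [0, 0, -0.6], "rot": [0, 0, 0]}
    - {"delta_pos": [0, 0, -0.717], "rot": [0, 0, 0]}
    - {"delta_pos": [0, 0, -0.717], "rot": [0, 0, 0]}

```text
time_s: 2.2
tcp_pos: [0.6025, -0.2388, 0.1421]
orientation: [-3.141, 0.003, -0.168]
contact_force: [0.2, -0.6, 0.9]
width: 0.752
grasp_force: 0.0
```

Emit:
send_rows:
  increments:
    - {"delta_pos": [0, 0, -0.2], "rot": [0, 0, 0]}
    - {"delta_pos": [0, 0, -0.4], "rot": [0, 0, 0]}
    - {"delta_pos": [0, 0, -0.6], "rot": [0, 0, 0]}
    - {"delta_pos": [0, 0, -0.717], "rot": [0, 0, 0]}
    - {"delta_pos": [0, 0, -0.717], "rot": [0, 0, 0]}

```text
time_s: 2.7
tcp_pos: [0.6038, -0.2381, 0.0572]
orientation: [-3.141, 0.001, -0.167]
contact_force: [0.8, 0.5, -0.4]
width: 0.751
grasp_force: 0.0
```

Emit:
send_rows:
  increments:
    - {"delta_pos": [0, 0, 0], "rot": [0, 0, 0]}
    - {"delta_pos": [0, 0, 0], "rot": [0, 0, 0]}
    - {"delta_pos": [0, 0, 0], "rot": [0, 0, 0]}
    - {"delta_pos": [0, 0, 0], "rot": [0, 0, 0]}
    - {"delta_pos": [0, 0, 0], "rot": [0, 0, 0]}
  claw: 1

```text
time_s: 3.2
tcp_pos: [0.6047, -0.2379, 0.0583]
orientation: [3.141, -0.001, -0.166]
contact_force: [-0.2, 0.7, 6.1]
width: 0.474
grasp_force: 15.0
```

Emit:
send_rows:
  increments:
    - {"delta_pos": [0, 0, 0.08], "rot": [0, 0, 0]}
    - {"delta_pos": [0, 0, 0.16], "rot": [0, 0, 0]}
    - {"delta_pos": [-0.16, 0.033, 0.16], "rot": [0, 0, 0]}
    - {"delta_pos": [-0.33, 0.067, 0.16], "rot": [0, 0, 0]}
    - {"delta_pos": [-0.49, 0.1, 0.16], "rot": [0, 0, 0]}

```text
time_s: 3.7
tcp_pos: [0.5448, -0.2256, 0.0775]
orientation: [3.141, -0.0, -0.166]
contact_force: [0.2, 0.1, -0.9]
width: 0.472
grasp_force: 15.0
```

Emit:
send_rows:
  increments:
    - {"delta_pos": [0, 0, 0], "rot": [0, 0, 0]}
    - {"delta_pos": [0, 0, -0.06], "rot": [0, 0, 0]}
    - {"delta_pos": [0, 0, -0.12], "rot": [0, 0, 0]}
    - {"delta_pos": [0, 0, -0.155], "rot": [0, 0, 0]}
    - {"delta_pos": [0, 0, -0.155], "rot": [0, 0, 0]}

```text
time_s: 4.2
tcp_pos: [0.546, -0.2257, 0.0575]
orientation: [-3.141, 0.0, -0.166]
contact_force: [-0.4, -0.2, -1.1]
width: 0.476
grasp_force: 15.0
```

Emit:
send_rows:
  increments:
    - {"delta_pos": [0, 0, 0], "rot": [0, 0, 0]}
    - {"delta_pos": [0, 0, 0], "rot": [0, 0, 0]}
    - {"delta_pos": [0, 0, 0], "rot": [0, 0, 0]}
    - {"delta_pos": [0, 0, 0], "rot": [0, 0, 0]}
  claw: -0.5

```text
time_s: 4.6
tcp_pos: [0.5456, -0.2258, 0.0581]
orientation: [-3.142, -0.0, -0.167]
contact_force: [0.0, 0.4, 0.3]
width: 0.74
grasp_force: 0.0
```

Emit:
send_rows:
  increments:
    - {"delta_pos": [0, 0, 0.3], "rot": [0, 0, 0]}
    - {"delta_pos": [0, 0, 0.6], "rot": [0, 0, 0]}
    - {"delta_pos": [0, 0, 0.95], "rot": [0, 0, 0]}
    - {"delta_pos": [0, 0, 0.95], "rot": [0, 0, 0]}

```text
time_s: 5.0
tcp_pos: [0.5478, -0.2269, 0.1777]
orientation: [3.139, -0.009, -0.166]
contact_force: [-0.3, -0.2, -0.1]
width: 0.749
grasp_force: 0.0
```

Emit:
send_rows:
  increments:
    - {"delta_pos": [-0.54, 0.475, 0.15], "rot": [0, 0, 0.04]}
    - {"delta_pos": [-0.54, 0.475, 0.15], "rot": [0, 0, 0.04]}
    - {"delta_pos": [-0.54, 0.475, 0.15], "rot": [0, 0, 0.04]}
    - {"delta_pos": [-0.54, 0.475, 0.15], "rot": [0, 0, 0.04]}
  claw: -1
  grip_force: 4

```text
time_s: 5.4
tcp_pos: [0.4808, -0.1687, 0.1902]
orientation: [3.141, -0.001, 0.084]
contact_force: [0.8, 0.3, -0.4]
width: 0.995
grasp_force: 0.0
```

Emit:
send_rows:
  increments:
    - {"delta_pos": [-0.54, 0.475, 0], "rot": [0, 0, 0.0405]}
    - {"delta_pos": [-0.54, 0.475, 0], "rot": [0, 0, 0.0405]}
    - {"delta_pos": [-0.54, 0.475, 0], "rot": [0, 0, 0.0405]}
    - {"delta_pos": [-0.54, 0.475, 0], "rot": [0, 0, 0.0405]}
    - {"delta_pos": [-0.54, 0.475, 0], "rot": [0, 0, 0.0405]}

```text
time_s: 5.9
tcp_pos: [0.4171, -0.1127, 0.1901]
orientation: [3.141, -0.001, 0.337]
contact_force: [-0.3, 0.3, 0.0]
width: 1.0
grasp_force: 0.0
```

Down to TCP z 0.083, then a gentle test close on the body.

Emit:
send_rows:
  increments:
    - {"delta_pos": [0, 0, -0.25], "rot": [0, 0, 0]}
    - {"delta_pos": [0, 0, -0.5], "rot": [0, 0, 0]}
    - {"delta_pos": [0, 0, -0.75], "rot": [0, 0, 0]}
    - {"delta_pos": [0, 0, -0.89], "rot": [0, 0, 0]}
    - {"delta_pos": [0, 0, -0.89], "rot": [0, 0, 0]}

```text
time_s: 6.4
tcp_pos: [0.4155, -0.1121, 0.0813]
orientation: [-3.139, 0.003, 0.338]
contact_force: [0.9, 0.2, 0.2]
width: 0.998
grasp_force: 0.0
```

Emit:
send_rows:
  increments:
    - {"delta_pos": [0, 0, 0], "rot": [0, 0, 0]}
    - {"delta_pos": [0, 0, 0], "rot": [0, 0, 0]}
    - {"delta_pos": [0, 0, 0], "rot": [0, 0, 0]}
    - {"delta_pos": [0, 0, 0], "rot": [0, 0, 0]}
    - {"delta_pos": [0, 0, 0], "rot": [0, 0, 0]}
  claw: 1

```text
time_s: 6.9
tcp_pos: [0.4161, -0.1119, 0.0837]
orientation: [3.141, -0.001, 0.339]
contact_force: [-0.3, -0.2, -0.1]
width: 0.619
grasp_force: 0.0
```

```bash
python3 - <<'E'
from h import *
s=telemetry.sense();print(s['width']*93,s['tcp_pos'],s['orientation'],s['wrist_torque'])
im=shot('side','s1.png');im2=shot('top','t1.png')
a=cv2.resize(im[130:260,290:440],None,fx=4,fy=4);cv2.imwrite('pics/c4.png',a)
E
```

```text
57.566668943574804 [ 0.41611171 -0.11187704  0.08374929] [ 3.14105873e+00 -6.17430003e-04  3.39226275e-01] [0.04407226 0.08909184 0.05299262]
```

View pics/c4.png

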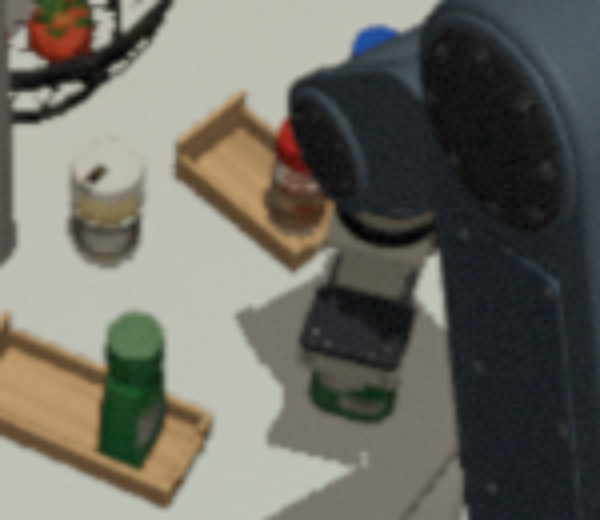

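Spice_old (297,180 in the crop) stands upright at the front of its rack. The jaws are round bottle_new and still closing.

Emit:
send_rows:
  increments:
    - {"delta_pos": [0, 0, 0], "rot": [0, 0, 0]}
    - {"delta_pos": [0, 0, 0], "rot": [0, 0, 0]}
    - {"delta_pos": [0, 0, 0], "rot": [0, 0, 0]}
    - {"delta_pos": [0, 0, 0], "rot": [0, 0, 0]}

```text
time_s: 7.4
tcp_pos: [0.416, -0.1118, 0.0834]
orientation: [3.142, -0.0, 0.339]
contact_force: [-0.0, 0.6, 1.7]
width: 0.46
grasp_force: 4.0
```

Across the thin direction it measures 43 mm, so the visible thickness is real. I regrip higher, at the cap.

Emit:
send_rows:
  increments:
    - {"delta_pos": [0, 0, 0], "rot": [0, 0, 0]}
    - {"delta_pos": [0, 0, 0], "rot": [0, 0, 0]}
    - {"delta_pos": [0, 0, 0.1], "rot": [0, 0, 0]}
    - {"delta_pos": [0, 0, 0.22], "rot": [0, 0, 0]}
    - {"delta_pos": [0, 0, 0.22], "rot": [0, 0, 0]}
  claw: -0.3
  grip_force: 20

```text
time_s: 7.9
tcp_pos: [0.4166, -0.1121, 0.1108]
orientation: [3.14, -0.002, 0.339]
contact_force: [1.2, -0.3, -0.4]
width: 0.649
grasp_force: 0.0
```

Emit:
send_rows:
  increments:
    - {"delta_pos": [0, 0, 0], "rot": [0, 0, 0]}
    - {"delta_pos": [0, 0, 0], "rot": [0, 0, 0]}
    - {"delta_pos": [0, 0, 0], "rot": [0, 0, 0]}
    - {"delta_pos": [0, 0, 0], "rot": [0, 0, 0]}
    - {"delta_pos": [0, 0, 0], "rot": [0, 0, 0]}
  claw: 1

```text
time_s: 8.4
tcp_pos: [0.4157, -0.1117, 0.1094]
orientation: [-3.141, 0.001, 0.339]
contact_force: [0.1, 0.2, -0.6]
width: 0.456
grasp_force: 20.0
```

Emit:
send_rows:
  increments:
    - {"delta_pos": [0, 0, 0.2], "rot": [0, 0, 0]}
    - {"delta_pos": [0, 0, 0.5], "rot": [0, 0, 0]}
    - {"delta_pos": [0, 0, 0.83], "rot": [0, 0, 0]}
    - {"delta_pos": [0, 0, 0.83], "rot": [0, 0, 0]}

```text
time_s: 8.8
tcp_pos: [0.4178, -0.1125, 0.2133]
orientation: [3.137, -0.006, 0.339]
contact_force: [1.0, -0.5, -3.1]
width: 0.455
grasp_force: 20.0
```

Emit:
send_rows:
  increments:
    - {"delta_pos": [0.26, 0.04, 0], "rot": [0, 0, -0.009]}
    - {"delta_pos": [0.53, 0.07, 0], "rot": [0, 0, -0.018]}
    - {"delta_pos": [0.796, 0.11, 0], "rot": [0, 0, -0.0266]}
    - {"delta_pos": [0.796, 0.11, 0], "rot": [0, 0, -0.0266]}

```text
time_s: 9.2
tcp_pos: [0.5137, -0.0981, 0.208]
orientation: [-3.141, -0.0, 0.171]
contact_force: [-0.2, -0.7, -1.8]
width: 0.457
grasp_force: 20.0
```

Emit:
send_rows:
  increments:
    - {"delta_pos": [0.26, 0.04, 0], "rot": [0, 0, 0]}
    - {"delta_pos": [0.53, 0.07, 0], "rot": [0, 0, 0]}
    - {"delta_pos": [0.796, 0.11, 0], "rot": [0, 0, 0]}
    - {"delta_pos": [0.796, 0.11, 0], "rot": [0, 0, 0]}

```text
time_s: 9.6
tcp_pos: [0.6086, -0.0849, 0.2077]
orientation: [-3.141, 0.001, 0.173]
contact_force: [-1.6, 0.2, -2.5]
width: 0.464
grasp_force: 20.0
```

Emit:
send_rows:
  increments:
    - {"delta_pos": [0, 0.25, 0], "rot": [0, 0, 0]}
    - {"delta_pos": [0, 0.5, 0], "rot": [0, 0, 0]}
    - {"delta_pos": [0, 0.75, 0], "rot": [0, 0, 0]}
    - {"delta_pos": [0, 0.985, 0], "rot": [0, 0, 0]}
    - {"delta_pos": [0, 0.985, 0], "rot": [0, 0, 0]}

```text
time_s: 10.1
tcp_pos: [0.6057, 0.0353, 0.2084]
orientation: [-3.141, 0.002, 0.175]
contact_force: [0.1, -0.8, -2.3]
width: 0.459
grasp_force: 20.0
```

```bash
python3 - <<'E'
from h import *
s=telemetry.sense();print(s['width']*93,s['tcp_pos'],s['orientation'],s['wrist_torque'])
im=shot('side','s2.png');im2=shot('top','t2.png')
a=cv2.resize(im[120:270,260:400],None,fx=3,fy=3);b=cv2.resize(im2[150:300,300:430],None,fx=3,fy=3);cv2.imwrite('pics/c5.png',np.hstack([a,b]))
E
```

```text
42.64987360365643 [0.6056597  0.03528975 0.20838642] [-3.14074433e+00  1.65351872e-03  1.75182734e-01] [0.04940065 0.02120205 0.01516962]
```

View pics/c5.png

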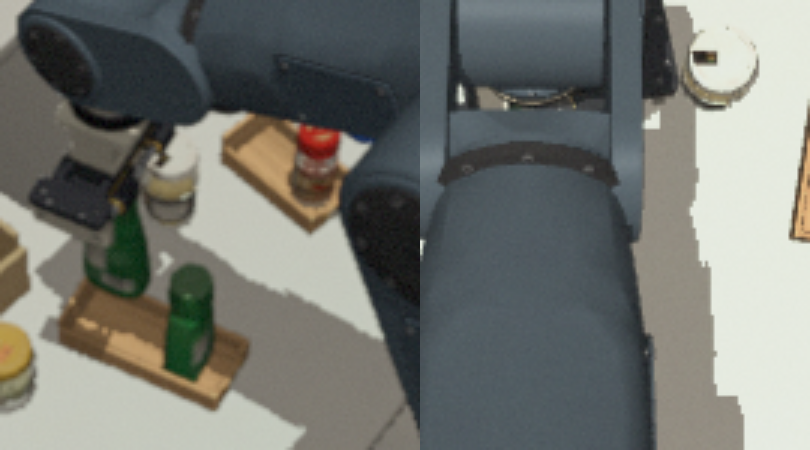

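The side view shows bottle_new held upright over the back half of the bottle rack, around (115,250) in the crop, wide along the lane and clear of bottle_old at (190,320). Lowering.

Emit:
send_rows:
  increments:
    - {"delta_pos": [0, 0, -0.12], "rot": [0, 0, 0]}
    - {"delta_pos": [0, 0, -0.24], "rot": [0, 0, 0]}
    - {"delta_pos": [0, 0, -0.36], "rot": [0, 0, 0]}
    - {"delta_pos": [0, 0, -0.42], "rot": [0, 0, 0]}
    - {"delta_pos": [0, 0, -0.42], "rot": [0, 0, 0]}

```text
time_s: 10.7
tcp_pos: [0.6063, 0.0325, 0.1573]
orientation: [-3.141, 0.003, 0.172]
contact_force: [-0.3, -0.7, -2.3]
width: 0.456
grasp_force: 20.0
```

Emit:
send_rows:
  increments:
    - {"delta_pos": [0, 0, -0.05], "rot": [0, 0, 0]}
    - {"delta_pos": [0, 0, -0.1], "rot": [0, 0, 0]}
    - {"delta_pos": [0, 0, -0.15], "rot": [0, 0, 0]}
    - {"delta_pos": [0, 0, -0.17], "rot": [0, 0, 0]}
    - {"delta_pos": [0, 0, -0.17], "rot": [0, 0, 0]}

```text
time_s: 11.2
tcp_pos: [0.6068, 0.0328, 0.1382]
orientation: [-3.141, 0.001, 0.172]
contact_force: [0.8, -0.1, -1.8]
width: 0.459
grasp_force: 20.0
```

Emit:
send_rows:
  increments:
    - {"delta_pos": [0, 0, -0.05], "rot": [0, 0, 0]}
    - {"delta_pos": [0, 0, -0.09], "rot": [0, 0, 0]}
    - {"delta_pos": [0, 0, -0.13], "rot": [0, 0, 0]}
    - {"delta_pos": [0, 0, -0.165], "rot": [0, 0, 0]}
    - {"delta_pos": [0, 0, -0.165], "rot": [0, 0, 0]}

```text
time_s: 11.7
tcp_pos: [0.6066, 0.0328, 0.118]
orientation: [-3.141, 0.001, 0.172]
contact_force: [0.1, -0.2, -1.2]
width: 0.457
grasp_force: 20.0
```

Emit:
send_rows:
  increments:
    - {"delta_pos": [0, 0, -0.01], "rot": [0, 0, 0]}
    - {"delta_pos": [0, 0, -0.018], "rot": [0, 0, 0]}
    - {"delta_pos": [0, 0, -0.018], "rot": [0, 0, 0]}

```text
time_s: 12.0
tcp_pos: [0.6069, 0.0328, 0.1166]
orientation: [3.142, -0.0, 0.172]
contact_force: [0.8, 0.5, -0.8]
width: 0.457
grasp_force: 20.0
```

It fits the lane. Last millimetre, release, raise.

Emit:
send_rows:
  increments:
    - {"delta_pos": [0, 0, -0.01], "rot": [0, 0, 0]}
    - {"delta_pos": [0, 0, -0.01], "rot": [0, 0, 0]}

```text
time_s: 12.2
tcp_pos: [0.6069, 0.0328, 0.1153]
orientation: [-3.142, 0.0, 0.172]
contact_force: [-0.3, 0.3, -1.7]
width: 0.458
grasp_force: 20.0
```

Emit:
send_rows:
  increments:
    - {"delta_pos": [0, 0, 0], "rot": [0, 0, 0]}
    - {"delta_pos": [0, 0, 0], "rot": [0, 0, 0]}
    - {"delta_pos": [0, 0, 0], "rot": [0, 0, 0]}
    - {"delta_pos": [0, 0, 0], "rot": [0, 0, 0]}
  claw: -0.5

```text
time_s: 12.6
tcp_pos: [0.607, 0.0328, 0.1155]
orientation: [3.142, -0.0, 0.172]
contact_force: [0.1, 0.8, -0.2]
width: 0.73
grasp_force: 0.0
```

Emit:
send_rows:
  increments:
    - {"delta_pos": [0, 0, 0.15], "rot": [0, 0, 0]}
    - {"delta_pos": [0, 0, 0.4], "rot": [0, 0, 0]}
    - {"delta_pos": [0, 0, 0.75], "rot": [0, 0, 0]}
    - {"delta_pos": [0, 0, 0.95], "rot": [0, 0, 0]}
    - {"delta_pos": [0, 0, 0.95], "rot": [0, 0, 0]}

```text
time_s: 13.1
tcp_pos: [0.6084, 0.0328, 0.2332]
orientation: [3.14, -0.006, 0.172]
contact_force: [0.3, 0.9, -0.6]
width: 0.749
grasp_force: 0.0
```

Emit:
send_rows:
  increments:
    - {"delta_pos": [0.056, 0.783, 0], "rot": [0, 0, 0]}
    - {"delta_pos": [0.056, 0.783, 0], "rot": [0, 0, 0]}
    - {"delta_pos": [0.056, 0.783, 0], "rot": [0, 0, 0]}
    - {"delta_pos": [0.056, 0.783, 0], "rot": [0, 0, 0]}
  claw: -0.75

```text
time_s: 13.5
tcp_pos: [0.6132, 0.1274, 0.2282]
orientation: [3.141, 0.002, 0.174]
contact_force: [0.7, -0.6, 0.7]
width: 0.876
grasp_force: 0.0
```

Emit:
send_rows:
  increments:
    - {"delta_pos": [0, 0.783, 0], "rot": [0, 0, 0]}
    - {"delta_pos": [0, 0.783, 0], "rot": [0, 0, 0]}
    - {"delta_pos": [0, 0.783, 0], "rot": [0, 0, 0]}
    - {"delta_pos": [0, 0.783, 0], "rot": [0, 0, 0]}

```text
time_s: 13.9
tcp_pos: [0.6135, 0.2201, 0.2286]
orientation: [3.141, 0.001, 0.172]
contact_force: [-0.1, -0.1, -0.5]
width: 0.875
grasp_force: 0.0
```

Emit:
send_rows:
  increments:
    - {"delta_pos": [0, 0.783, 0], "rot": [0, 0, 0]}
    - {"delta_pos": [0, 0.783, 0], "rot": [0, 0, 0]}
    - {"delta_pos": [0, 0.783, 0], "rot": [0, 0, 0]}
    - {"delta_pos": [0, 0.783, 0], "rot": [0, 0, 0]}
    - {"delta_pos": [0, 0.783, 0], "rot": [0, 0, 0]}

```text
time_s: 14.4
tcp_pos: [0.6141, 0.3126, 0.2292]
orientation: [3.141, 0.0, 0.17]
contact_force: [0.5, -0.9, -0.3]
width: 0.876
grasp_force: 0.0
```

Emit:
send_rows:
  increments:
    - {"delta_pos": [0, 0, -0.3], "rot": [0, 0, 0]}
    - {"delta_pos": [0, 0, -0.6], "rot": [0, 0, 0]}
    - {"delta_pos": [0, 0, -0.74], "rot": [0, 0, 0]}
    - {"delta_pos": [0, 0, -0.74], "rot": [0, 0, 0]}

```text
time_s: 14.8
tcp_pos: [0.613, 0.313, 0.1385]
orientation: [3.141, 0.004, 0.171]
contact_force: [0.3, 0.5, -0.7]
width: 0.875
grasp_force: 0.0
```

Emit:
send_rows:
  increments:
    - {"delta_pos": [0, 0.01, -0.2], "rot": [0, 0, 0]}
    - {"delta_pos": [0, 0.01, -0.4], "rot": [0, 0, 0]}
    - {"delta_pos": [0, 0.01, -0.6], "rot": [0, 0, 0]}
    - {"delta_pos": [0, 0.01, -0.74], "rot": [0, 0, 0]}
    - {"delta_pos": [0, 0.01, -0.74], "rot": [0, 0, 0]}

```text
time_s: 15.3
tcp_pos: [0.6134, 0.3153, 0.0509]
orientation: [3.141, 0.002, 0.172]
contact_force: [-0.6, -0.0, 0.4]
width: 0.875
grasp_force: 0.0
```

Emit:
send_rows:
  increments:
    - {"delta_pos": [0, 0, 0], "rot": [0, 0, 0]}
    - {"delta_pos": [0, 0, 0], "rot": [0, 0, 0]}
    - {"delta_pos": [0, 0, 0], "rot": [0, 0, 0]}
    - {"delta_pos": [0, 0, 0], "rot": [0, 0, 0]}
    - {"delta_pos": [0, 0, 0], "rot": [0, 0, 0]}
  claw: 1

```text
time_s: 15.8
tcp_pos: [0.6142, 0.3162, 0.0529]
orientation: [-3.141, -0.002, 0.172]
contact_force: [-1.4, 1.5, 6.0]
width: 0.615
grasp_force: 20.0
```

Emit:
send_rows:
  increments:
    - {"delta_pos": [0, 0, 0.08], "rot": [0, 0, 0]}
    - {"delta_pos": [0, 0, 0.16], "rot": [0, 0, 0]}
    - {"delta_pos": [-0.22, -0.05, 0.16], "rot": [0, 0, 0]}
    - {"delta_pos": [-0.44, -0.1, 0.16], "rot": [0, 0, 0]}
    - {"delta_pos": [-0.665, -0.155, 0.16], "rot": [0, 0, 0]}

```text
time_s: 16.3
tcp_pos: [0.533, 0.297, 0.0717]
orientation: [-3.141, -0.001, 0.172]
contact_force: [0.0, 0.1, -1.3]
width: 0.615
grasp_force: 20.0
```

Emit:
send_rows:
  increments:
    - {"delta_pos": [0, 0, 0], "rot": [0, 0, 0]}
    - {"delta_pos": [0, 0, -0.06], "rot": [0, 0, 0]}
    - {"delta_pos": [0, 0, -0.12], "rot": [0, 0, 0]}
    - {"delta_pos": [0, 0, -0.155], "rot": [0, 0, 0]}
    - {"delta_pos": [0, 0, -0.155], "rot": [0, 0, 0]}

```text
time_s: 16.8
tcp_pos: [0.5347, 0.2973, 0.0521]
orientation: [3.142, -0.0, 0.172]
contact_force: [0.7, -1.0, 2.8]
width: 0.613
grasp_force: 20.0
```

Emit:
send_rows:
  increments:
    - {"delta_pos": [0, 0, 0], "rot": [0, 0, 0]}
    - {"delta_pos": [0, 0, 0], "rot": [0, 0, 0]}
    - {"delta_pos": [0, 0, 0], "rot": [0, 0, 0]}
    - {"delta_pos": [0, 0, 0], "rot": [0, 0, 0]}
  claw: -0.75

```text
time_s: 17.2
tcp_pos: [0.5339, 0.2973, 0.0522]
orientation: [-3.142, 0.0, 0.172]
contact_force: [-0.3, 0.6, 0.0]
width: 0.862
grasp_force: 0.0
```

Emit:
send_rows:
  increments:
    - {"delta_pos": [0, 0, 0.3], "rot": [0, 0, 0]}
    - {"delta_pos": [0, 0, 0.6], "rot": [0, 0, 0]}
    - {"delta_pos": [0, 0, 0.95], "rot": [0, 0, 0]}
    - {"delta_pos": [0, 0, 0.95], "rot": [0, 0, 0]}

```text
time_s: 17.6
tcp_pos: [0.5362, 0.2984, 0.1721]
orientation: [-3.139, -0.009, 0.172]
contact_force: [0.9, -1.0, -0.7]
width: 0.874
grasp_force: 0.0
```

Emit:
send_rows:
  increments:
    - {"delta_pos": [-0.477, -0.594, 0], "rot": [0, 0, 0]}
    - {"delta_pos": [-0.477, -0.594, 0], "rot": [0, 0, 0]}
    - {"delta_pos": [-0.477, -0.594, 0], "rot": [0, 0, 0]}
    - {"delta_pos": [-0.477, -0.594, 0], "rot": [0, 0, 0]}

```text
time_s: 18.0
tcp_pos: [0.4767, 0.2258, 0.1665]
orientation: [-3.141, -0.0, 0.171]
contact_force: [0.3, 0.0, 0.7]
width: 0.877
grasp_force: 0.0
```

Emit:
send_rows:
  increments:
    - {"delta_pos": [-0.477, -0.594, 0], "rot": [0, 0, 0]}
    - {"delta_pos": [-0.477, -0.594, 0], "rot": [0, 0, 0]}
    - {"delta_pos": [-0.477, -0.594, 0], "rot": [0, 0, 0]}
    - {"delta_pos": [-0.477, -0.594, 0], "rot": [0, 0, 0]}
    - {"delta_pos": [-0.477, -0.594, 0], "rot": [0, 0, 0]}

```text
time_s: 18.5
tcp_pos: [0.4206, 0.1556, 0.1666]
orientation: [-3.141, -0.001, 0.173]
contact_force: [0.1, 0.7, 0.1]
width: 0.875
grasp_force: 0.0
```

Emit:
send_rows:
  increments:
    - {"delta_pos": [0, 0, -0.25], "rot": [0, 0, 0]}
    - {"delta_pos": [0, 0, -0.5], "rot": [0, 0, 0]}
    - {"delta_pos": [0, 0, -0.75], "rot": [0, 0, 0]}
    - {"delta_pos": [0, 0, -0.99], "rot": [0, 0, 0]}
    - {"delta_pos": [0, 0, -0.99], "rot": [0, 0, 0]}

```text
time_s: 19.0
tcp_pos: [0.4183, 0.155, 0.0448]
orientation: [3.141, 0.005, 0.173]
contact_force: [-0.4, -0.9, 1.4]
width: 0.873
grasp_force: 0.0
```

Emit:
send_rows:
  increments:
    - {"delta_pos": [0, 0, 0], "rot": [0, 0, 0]}
    - {"delta_pos": [0, 0, 0], "rot": [0, 0, 0]}
    - {"delta_pos": [0, 0, 0], "rot": [0, 0, 0]}
    - {"delta_pos": [0, 0, 0], "rot": [0, 0, 0]}
    - {"delta_pos": [0, 0, 0], "rot": [0, 0, 0]}
  claw: 1

```text
time_s: 19.5
tcp_pos: [0.4202, 0.1552, 0.0488]
orientation: [-3.141, -0.003, 0.172]
contact_force: [-1.7, 3.3, 8.3]
width: 0.613
grasp_force: 20.0
```

Emit:
send_rows:
  increments:
    - {"delta_pos": [0, 0, 0.25], "rot": [0, 0, 0]}
    - {"delta_pos": [0, 0, 0.6], "rot": [0, 0, 0]}
    - {"delta_pos": [0, 0, 0.99], "rot": [0, 0, 0]}
    - {"delta_pos": [0, 0, 0.99], "rot": [0, 0, 0]}

```text
time_s: 19.9
tcp_pos: [0.4219, 0.1553, 0.1717]
orientation: [-3.141, -0.009, 0.172]
contact_force: [0.3, -0.1, -2.9]
width: 0.614
grasp_force: 20.0
```

Emit:
send_rows:
  increments:
    - {"delta_pos": [0.26, 0.21, 0], "rot": [0, 0, 0]}
    - {"delta_pos": [0.52, 0.43, 0], "rot": [0, 0, 0]}
    - {"delta_pos": [0.779, 0.644, 0], "rot": [0, 0, 0]}
    - {"delta_pos": [0.779, 0.644, 0], "rot": [0, 0, 0]}

```text
time_s: 20.3
tcp_pos: [0.5151, 0.234, 0.1653]
orientation: [-3.141, -0.001, 0.173]
contact_force: [0.1, -0.8, -2.7]
width: 0.611
grasp_force: 20.0
```

Emit:
send_rows:
  increments:
    - {"delta_pos": [0.26, 0.21, 0], "rot": [0, 0, 0]}
    - {"delta_pos": [0.52, 0.43, 0], "rot": [0, 0, 0]}
    - {"delta_pos": [0.779, 0.644, 0], "rot": [0, 0, 0]}
    - {"delta_pos": [0.779, 0.644, 0], "rot": [0, 0, 0]}
    - {"delta_pos": [0.779, 0.644, 0], "rot": [0, 0, 0]}

```text
time_s: 20.8
tcp_pos: [0.6056, 0.3089, 0.1647]
orientation: [3.141, 0.003, 0.172]
contact_force: [0.3, -0.5, -2.6]
width: 0.612
grasp_force: 20.0
```

Emit:
send_rows:
  increments:
    - {"delta_pos": [0, 0, -0.15], "rot": [0, 0, 0]}
    - {"delta_pos": [0, 0, -0.3], "rot": [0, 0, 0]}
    - {"delta_pos": [0, 0, -0.45], "rot": [0, 0, 0]}
    - {"delta_pos": [0, 0, -0.6], "rot": [0, 0, 0]}
    - {"delta_pos": [0, 0, -0.6], "rot": [0, 0, 0]}

```text
time_s: 21.3
tcp_pos: [0.6041, 0.3078, 0.0918]
orientation: [3.14, 0.005, 0.172]
contact_force: [0.4, 0.1, -2.2]
width: 0.611
grasp_force: 20.0
```

Emit:
send_rows:
  increments:
    - {"delta_pos": [0.01, 0.005, -0.1], "rot": [0, 0, 0]}
    - {"delta_pos": [0.01, 0.005, -0.2], "rot": [0, 0, 0]}
    - {"delta_pos": [0.01, 0.005, -0.28], "rot": [0, 0, 0]}
    - {"delta_pos": [0.01, 0.005, -0.32], "rot": [0, 0, 0]}
    - {"delta_pos": [0.01, 0.005, -0.32], "rot": [0, 0, 0]}

```text
time_s: 21.8
tcp_pos: [0.6074, 0.3098, 0.0555]
orientation: [3.141, 0.001, 0.172]
contact_force: [-1.1, 0.1, -1.9]
width: 0.613
grasp_force: 20.0
```

Emit:
send_rows:
  increments:
    - {"delta_pos": [0, 0, -0.01], "rot": [0, 0, 0]}
    - {"delta_pos": [0, 0, -0.01], "rot": [0, 0, 0]}

```text
time_s: 22.0
tcp_pos: [0.6076, 0.3099, 0.0549]
orientation: [-3.142, -0.0, 0.172]
contact_force: [-0.2, -0.6, -1.7]
width: 0.609
grasp_force: 20.0
```

Still carrying the weight: one more millimetre or two, then release and rise.

Emit:
send_rows:
  increments:
    - {"delta_pos": [0, 0, -0.01], "rot": [0, 0, 0]}
    - {"delta_pos": [0, 0, -0.01], "rot": [0, 0, 0]}
    - {"delta_pos": [0, 0, -0.015], "rot": [0, 0, 0]}

```text
time_s: 22.3
tcp_pos: [0.6078, 0.31, 0.0546]
orientation: [-3.142, -0.001, 0.172]
contact_force: [-6.1, -3.3, 16.0]
width: 0.613
grasp_force: 20.0
```

Emit:
send_rows:
  increments:
    - {"delta_pos": [0, 0, 0], "rot": [0, 0, 0]}
    - {"delta_pos": [0, 0, 0], "rot": [0, 0, 0]}
    - {"delta_pos": [0, 0, 0], "rot": [0, 0, 0]}
    - {"delta_pos": [0, 0, 0], "rot": [0, 0, 0]}
  claw: -0.75

```text
time_s: 22.7
tcp_pos: [0.6076, 0.3099, 0.0529]
orientation: [-3.142, -0.0, 0.172]
contact_force: [-0.5, 1.9, -0.2]
width: 0.865
grasp_force: 0.0
```

Emit:
send_rows:
  increments:
    - {"delta_pos": [0, 0, 0.3], "rot": [0, 0, 0]}
    - {"delta_pos": [0, 0, 0.6], "rot": [0, 0, 0]}
    - {"delta_pos": [0, 0, 0.98], "rot": [0, 0, 0]}
    - {"delta_pos": [0, 0, 0.98], "rot": [0, 0, 0]}
    - {"delta_pos": [0, 0, 0.98], "rot": [0, 0, 0]}

```text
time_s: 23.2
tcp_pos: [0.6078, 0.31, 0.1713]
orientation: [-3.141, -0.002, 0.172]
contact_force: [-0.4, -0.0, -0.3]
width: 0.876
grasp_force: 0.0
```

Emit:
send_rows:
  increments:
    - {"delta_pos": [-0.836, 0.26, 0], "rot": [0, 0, 0.056]}
    - {"delta_pos": [-0.836, 0.26, 0], "rot": [0, 0, 0.056]}
    - {"delta_pos": [-0.836, 0.26, 0], "rot": [0, 0, 0.056]}
    - {"delta_pos": [-0.836, 0.26, 0], "rot": [0, 0, 0.056]}
  claw: -0.4
  grip_force: 15

```text
time_s: 23.6
tcp_pos: [0.5056, 0.3413, 0.1693]
orientation: [-3.142, 0.002, 0.526]
contact_force: [0.3, -0.2, -0.2]
width: 0.699
grasp_force: 0.0
```

Emit:
send_rows:
  increments:
    - {"delta_pos": [-0.836, 0.26, 0], "rot": [0, 0, 0]}
    - {"delta_pos": [-0.836, 0.26, 0], "rot": [0, 0, 0]}
    - {"delta_pos": [-0.836, 0.26, 0], "rot": [0, 0, 0]}
    - {"delta_pos": [-0.836, 0.26, 0], "rot": [0, 0, 0]}
    - {"delta_pos": [-0.836, 0.26, 0], "rot": [0, 0, 0]}

```text
time_s: 24.1
tcp_pos: [0.4082, 0.372, 0.1702]
orientation: [3.141, -0.0, 0.522]
contact_force: [0.4, -0.2, -0.4]
width: 0.698
grasp_force: 0.0
```

```bash
python3 - <<'E'
from h import *
print(telemetry.sense()['tcp_pos'])
im=shot('side','s3.png');im2=shot('top','t3.png')
print([np.round(onz('top',p,.106)[:2],3) for p in((158.5,268),(231,285))])
a=cv2.resize(im[120:380,200:440],None,fx=2.3,fy=2.3);cv2.imwrite('pics/c6.png',a)
E
```

```text
[0.40819227 0.37200783 0.17020212]
[array([0.423, 0.462]), array([0.381, 0.289])]
```

View pics/c6.png

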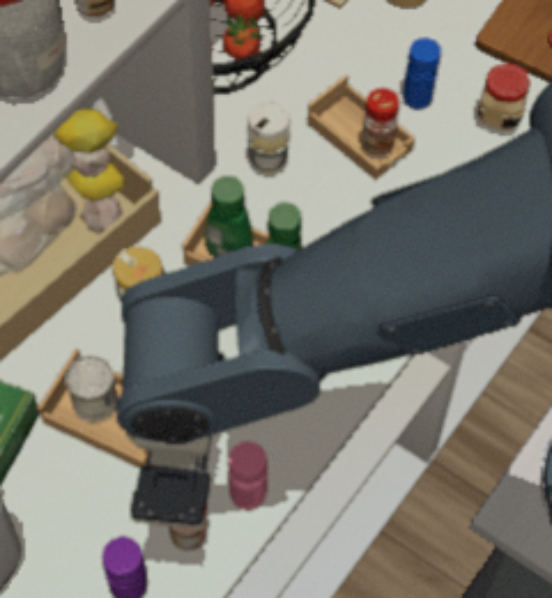

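Both bottles stand in their rack (230,215 and 285,225 in the crop), spice_old is at the front (380,125) and tin_new at the back (92,385). The gripper is over the red spice jar, clear of pink and purple. Descending.

Emit:
send_rows:
  increments:
    - {"delta_pos": [0, 0, -0.2], "rot": [0, 0, 0]}
    - {"delta_pos": [0, 0, -0.45], "rot": [0, 0, 0]}
    - {"delta_pos": [0, 0, -0.7], "rot": [0, 0, 0]}
    - {"delta_pos": [0, 0, -0.96], "rot": [0, 0, 0]}
    - {"delta_pos": [0, 0, -0.96], "rot": [0, 0, 0]}

```text
time_s: 24.7
tcp_pos: [0.4061, 0.3705, 0.0519]
orientation: [3.141, 0.006, 0.522]
contact_force: [-0.3, 0.1, -0.3]
width: 0.702
grasp_force: 0.0
```

Emit:
send_rows:
  increments:
    - {"delta_pos": [0, 0, 0], "rot": [0, 0, 0]}
    - {"delta_pos": [0, 0, 0], "rot": [0, 0, 0]}
    - {"delta_pos": [0, 0, 0], "rot": [0, 0, 0]}
    - {"delta_pos": [0, 0, 0], "rot": [0, 0, 0]}
    - {"delta_pos": [0, 0, 0], "rot": [0, 0, 0]}
  claw: 1

```text
time_s: 25.2
tcp_pos: [0.4077, 0.3729, 0.0568]
orientation: [-3.141, -0.003, 0.524]
contact_force: [0.7, -0.4, 7.5]
width: 0.472
grasp_force: 15.0
```

Emit:
send_rows:
  increments:
    - {"delta_pos": [0, 0, 0.25], "rot": [0, 0, 0]}
    - {"delta_pos": [0, 0, 0.6], "rot": [0, 0, 0]}
    - {"delta_pos": [0, 0, 0.99], "rot": [0, 0, 0]}
    - {"delta_pos": [0, 0, 0.99], "rot": [0, 0, 0]}

```text
time_s: 25.6
tcp_pos: [0.409, 0.374, 0.1803]
orientation: [-3.14, -0.01, 0.524]
contact_force: [-0.0, 0.7, -1.4]
width: 0.476
grasp_force: 15.0
```

Emit:
send_rows:
  increments:
    - {"delta_pos": [0, -0.28, 0.1], "rot": [0, 0, -0.008]}
    - {"delta_pos": [0, -0.56, 0.2], "rot": [0, 0, -0.016]}
    - {"delta_pos": [0, -0.846, 0.25], "rot": [0, 0, -0.022]}
    - {"delta_pos": [0, -0.846, 0.25], "rot": [0, 0, -0.022]}

```text
time_s: 26.0
tcp_pos: [0.4067, 0.2681, 0.2046]
orientation: [3.141, -0.0, 0.382]
contact_force: [-0.0, 1.4, -0.6]
width: 0.475
grasp_force: 15.0
```

Emit:
send_rows:
  increments:
    - {"delta_pos": [0, -0.28, 0], "rot": [0, 0, -0.008]}
    - {"delta_pos": [0, -0.56, 0], "rot": [0, 0, -0.016]}
    - {"delta_pos": [0, -0.846, 0], "rot": [0, 0, -0.022]}
    - {"delta_pos": [0, -0.846, 0], "rot": [0, 0, -0.022]}

```text
time_s: 26.4
tcp_pos: [0.4066, 0.1671, 0.2037]
orientation: [3.141, 0.001, 0.244]
contact_force: [0.0, 0.9, -1.4]
width: 0.475
grasp_force: 15.0
```

Emit:
send_rows:
  increments:
    - {"delta_pos": [0, -0.28, 0], "rot": [0, 0, -0.008]}
    - {"delta_pos": [0, -0.56, 0], "rot": [0, 0, -0.016]}
    - {"delta_pos": [0, -0.846, 0], "rot": [0, 0, -0.022]}
    - {"delta_pos": [0, -0.846, 0], "rot": [0, 0, -0.022]}

```text
time_s: 26.8
tcp_pos: [0.407, 0.066, 0.2039]
orientation: [3.141, 0.0, 0.106]
contact_force: [-1.0, 0.5, -1.1]
width: 0.477
grasp_force: 15.0
```

Emit:
send_rows:
  increments:
    - {"delta_pos": [0, -0.28, 0], "rot": [0, 0, -0.008]}
    - {"delta_pos": [0, -0.56, 0], "rot": [0, 0, -0.016]}
    - {"delta_pos": [0, -0.846, 0], "rot": [0, 0, -0.022]}
    - {"delta_pos": [0, -0.846, 0], "rot": [0, 0, -0.022]}

```text
time_s: 27.2
tcp_pos: [0.4075, -0.0353, 0.204]
orientation: [3.141, -0.0, -0.032]
contact_force: [0.2, -0.1, -0.6]
width: 0.475
grasp_force: 15.0
```

Emit:
send_rows:
  increments:
    - {"delta_pos": [0, -0.28, 0], "rot": [0, 0, -0.008]}
    - {"delta_pos": [0, -0.56, 0], "rot": [0, 0, -0.016]}
    - {"delta_pos": [0, -0.846, 0], "rot": [0, 0, -0.022]}
    - {"delta_pos": [0, -0.846, 0], "rot": [0, 0, -0.022]}

```text
time_s: 27.6
tcp_pos: [0.4078, -0.1366, 0.204]
orientation: [3.141, -0.0, -0.169]
contact_force: [-0.5, 0.3, -0.8]
width: 0.477
grasp_force: 15.0
```

Emit:
send_rows:
  increments:
    - {"delta_pos": [0.28, -0.14, 0], "rot": [0, 0, 0]}
    - {"delta_pos": [0.56, -0.28, 0], "rot": [0, 0, 0]}
    - {"delta_pos": [0.83, -0.415, 0], "rot": [0, 0, 0]}
    - {"delta_pos": [0.83, -0.415, 0], "rot": [0, 0, 0]}

```text
time_s: 28.0
tcp_pos: [0.5099, -0.1844, 0.2035]
orientation: [-3.141, -0.001, -0.165]
contact_force: [-1.0, 0.4, -1.6]
width: 0.475
grasp_force: 15.0
```

Emit:
send_rows:
  increments:
    - {"delta_pos": [0.28, -0.14, 0], "rot": [0, 0, 0]}
    - {"delta_pos": [0.56, -0.28, 0], "rot": [0, 0, 0]}
    - {"delta_pos": [0.83, -0.415, 0], "rot": [0, 0, 0]}
    - {"delta_pos": [0.83, -0.415, 0], "rot": [0, 0, 0]}
    - {"delta_pos": [0.83, -0.415, 0], "rot": [0, 0, 0]}

```text
time_s: 28.5
tcp_pos: [0.6062, -0.2328, 0.2032]
orientation: [-3.141, 0.002, -0.165]
contact_force: [-0.9, 0.4, -0.8]
width: 0.478
grasp_force: 15.0
```

Emit:
send_rows:
  increments:
    - {"delta_pos": [0, 0, -0.2], "rot": [0, 0, 0]}
    - {"delta_pos": [0, 0, -0.4], "rot": [0, 0, 0]}
    - {"delta_pos": [0, 0, -0.58], "rot": [0, 0, 0]}
    - {"delta_pos": [0, 0, -0.58], "rot": [0, 0, 0]}

```text
time_s: 28.9
tcp_pos: [0.6041, -0.2327, 0.132]
orientation: [-3.14, 0.005, -0.166]
contact_force: [-0.8, 0.4, -1.2]
width: 0.479
grasp_force: 15.0
```

```bash
python3 - <<'E'
from h import *
print(telemetry.sense()['tcp_pos'])
im=shot('side','s4.png');a=cv2.resize(im[100:220,300:440],None,fx=4,fy=4);cv2.imwrite('pics/c7.png',a)
E
```

```text
[ 0.60406518 -0.23267872  0.13198937]
```

View pics/c7.png

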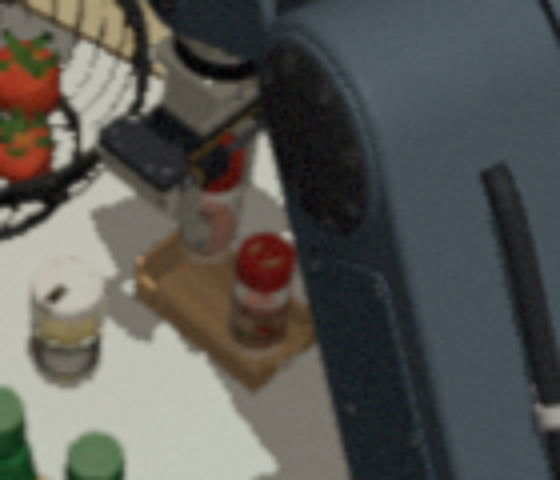

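Spice_new hangs upright over the back half (215,200), with spice_old in front (265,290). Lowering.

Emit:
send_rows:
  increments:
    - {"delta_pos": [0, -0.02, -0.15], "rot": [0, 0, 0]}
    - {"delta_pos": [0, -0.02, -0.3], "rot": [0, 0, 0]}
    - {"delta_pos": [0, -0.02, -0.45], "rot": [0, 0, 0]}
    - {"delta_pos": [0, -0.02, -0.54], "rot": [0, 0, 0]}
    - {"delta_pos": [0, -0.02, -0.54], "rot": [0, 0, 0]}

```text
time_s: 29.45
tcp_pos: [0.6058, -0.2368, 0.0697]
orientation: [-3.141, 0.001, -0.167]
contact_force: [-0.0, -0.1, -0.8]
width: 0.48
grasp_force: 15.0
```

Emit:
send_rows:
  increments:
    - {"delta_pos": [0, 0, -0.02], "rot": [0, 0, 0]}
    - {"delta_pos": [0, 0, -0.035], "rot": [0, 0, 0]}
    - {"delta_pos": [0, 0, -0.035], "rot": [0, 0, 0]}

```text
time_s: 29.75
tcp_pos: [0.6063, -0.2374, 0.0662]
orientation: [3.141, -0.001, -0.167]
contact_force: [-0.1, -0.8, -1.0]
width: 0.472
grasp_force: 15.0
```

Emit:
send_rows:
  increments:
    - {"delta_pos": [0, 0, -0.01], "rot": [0, 0, 0]}
    - {"delta_pos": [0, 0, -0.02], "rot": [0, 0, 0]}
    - {"delta_pos": [0, 0, -0.02], "rot": [0, 0, 0]}

```text
time_s: 30.05
tcp_pos: [0.606, -0.2373, 0.0631]
orientation: [-3.142, 0.0, -0.167]
contact_force: [-0.1, 0.5, -1.6]
width: 0.476
grasp_force: 15.0
```

Emit:
send_rows:
  increments:
    - {"delta_pos": [0, 0, -0.01], "rot": [0, 0, 0]}
    - {"delta_pos": [0, 0, -0.012], "rot": [0, 0, 0]}
    - {"delta_pos": [0, 0, -0.012], "rot": [0, 0, 0]}

```text
time_s: 30.35
tcp_pos: [0.6066, -0.2374, 0.0628]
orientation: [3.141, -0.001, -0.167]
contact_force: [-0.9, 1.3, 6.6]
width: 0.477
grasp_force: 15.0
```

Contact with the floor. Release, rise, and retreat to open the view.

Emit:
send_rows:
  increments:
    - {"delta_pos": [0, 0, 0], "rot": [0, 0, 0]}
    - {"delta_pos": [0, 0, 0], "rot": [0, 0, 0]}
    - {"delta_pos": [0, 0, 0], "rot": [0, 0, 0]}
    - {"delta_pos": [0, 0, 0], "rot": [0, 0, 0]}
  claw: -0.5

```text
time_s: 30.75
tcp_pos: [0.606, -0.2373, 0.0616]
orientation: [-3.142, 0.0, -0.167]
contact_force: [0.1, 0.4, 0.3]
width: 0.737
grasp_force: 0.0
```

Emit:
send_rows:
  increments:
    - {"delta_pos": [0, 0, 0.3], "rot": [0, 0, 0]}
    - {"delta_pos": [0, 0, 0.6], "rot": [0, 0, 0]}
    - {"delta_pos": [0, 0, 1], "rot": [0, 0, 0]}
    - {"delta_pos": [0, 0, 1], "rot": [0, 0, 0]}

```text
time_s: 31.15
tcp_pos: [0.6086, -0.2385, 0.1884]
orientation: [3.139, -0.01, -0.167]
contact_force: [0.7, 0.4, -0.3]
width: 0.748
grasp_force: 0.0
```

Emit:
send_rows:
  increments:
    - {"delta_pos": [-0.5, -0.7, 0.4], "rot": [0, 0, 0]}
    - {"delta_pos": [-0.5, -0.7, 0.4], "rot": [0, 0, 0]}
    - {"delta_pos": [-0.5, -0.7, 0.4], "rot": [0, 0, 0]}
    - {"delta_pos": [-0.5, -0.7, 0.4], "rot": [0, 0, 0]}

```text
time_s: 31.55
tcp_pos: [0.5455, -0.3228, 0.2304]
orientation: [3.141, -0.001, -0.17]
contact_force: [0.0, 1.1, -0.6]
width: 0.748
grasp_force: 0.0
```

Emit:
send_rows:
  increments:
    - {"delta_pos": [-1, -0.8, 0], "rot": [0, 0, 0]}
    - {"delta_pos": [-1, -0.8, 0], "rot": [0, 0, 0]}
    - {"delta_pos": [-1, -0.8, 0], "rot": [0, 0, 0]}
    - {"delta_pos": [-1, -0.8, 0], "rot": [0, 0, 0]}

```text
time_s: 31.95
tcp_pos: [0.4234, -0.4188, 0.2286]
orientation: [-3.141, 0.002, -0.17]
contact_force: [0.1, 0.8, -0.1]
width: 0.747
grasp_force: 0.0
```

Emit:
send_rows:
  increments:
    - {"delta_pos": [-1, -0.8, 0], "rot": [0, 0, 0]}
    - {"delta_pos": [-1, -0.8, 0], "rot": [0, 0, 0]}
    - {"delta_pos": [-1, -0.8, 0], "rot": [0, 0, 0]}
    - {"delta_pos": [-1, -0.8, 0], "rot": [0, 0, 0]}
    - {"delta_pos": [-1, -0.8, 0], "rot": [0, 0, 0]}

```text
time_s: 32.45
tcp_pos: [0.3065, -0.5129, 0.2287]
orientation: [-3.14, 0.0, -0.168]
contact_force: [0.5, -0.2, -0.6]
width: 0.751
grasp_force: 0.0
```

```bash
python3 - <<'E'
from h import *
print(telemetry.sense()['tcp_pos'],telemetry.sense()['contact_force'])
im=shot('top','t5.png');im2=shot('side','s5.png')
a=cv2.resize(im[160:260,190:480],None,fx=2.7,fy=2.7);b=cv2.resize(im2[130:330,210:400],None,fx=1.6,fy=1.6)
c=np.zeros((a.shape[0]+b.shape[0],a.shape[1],3),np.uint8);c[:a.shape[0]]=a;c[a.shape[0]:,:b.shape[1]]=b;cv2.imwrite('pics/c8.png',c)
E
```

```text
[ 0.30653767 -0.51294504  0.22871236] [ 0.54841755 -0.18210521 -0.55249573]
```

View pics/c8.png

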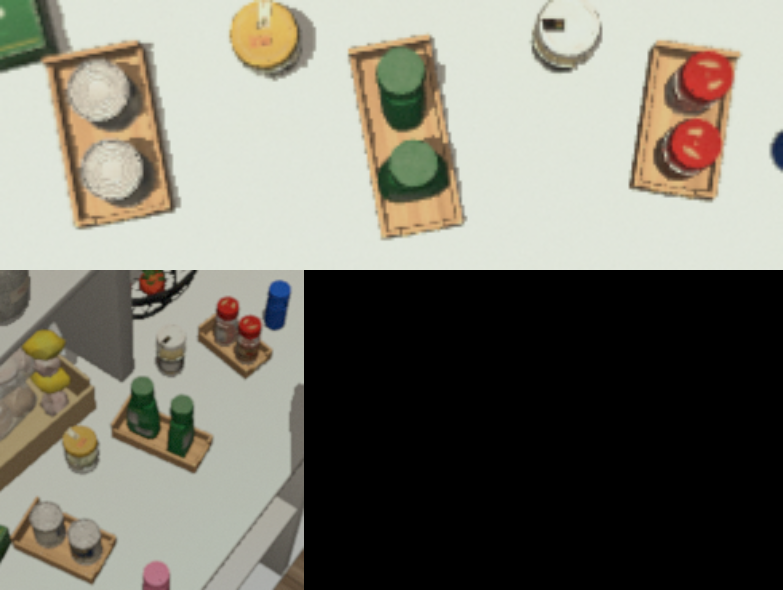

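The final views show all three racks filled: tins (99,90)/(113,170), bottles (401,72)/(413,165) and jars (707,78)/(696,145) in the crop, all upright. Before handing in I triangulate the cap heights, because bottle_old is turned across its lane.

```bash
python3 - <<'E'
from h import *
def caps(n,box):
    x,y,w,h=box;im=cv2.imread(f'pics/{n[0]}5.png')[y:y+h,x:x+w];H,S,V=cv2.split(cv2.cvtColor(im,cv2.COLOR_BGR2HSV))
    m=((H>45)&(H<90)&(S>50)&(V>85)).astype(np.uint8)*255
    m=cv2.morphologyEx(m,cv2.MORPH_OPEN,np.ones((3,3)))
    _,_,st,ce=cv2.connectedComponentsWithStats(m)
    return sorted([(tuple(c+[x,y]),s[2:5].tolist()) for c,s in zip(ce[1:],st[1:]) if s[4]>60],key=lambda t:t[0][1])
T=caps('top',(315,165,60,80));S=caps('side',(270,190,80,80));print(T,S)
for t,s in zip(T,S):
    o1,d1=ray('top',t[0]);o2,d2=ray('side',s[0])
    k=np.linalg.lstsq(np.c_[d1,-d2],o2-o1,rcond=None)[0];p,q=o1+k[0]*d1,o2+k[1]*d2
    print(np.round((p+q)/2,4),'gap',np.linalg.norm(p-q))
E
```

```text
[((np.float64(337.9828326180257), np.float64(186.03862660944205)), [17, 17, 233]), ((np.float64(342.6929460580913), np.float64(220.12448132780082)), [18, 17, 241])] [((np.float64(298.491935483871), np.float64(202.0241935483871)), [14, 11, 124]), ((np.float64(323.376), np.float64(213.656)), [14, 12, 125])]
[0.608  0.0318 0.1514] gap 0.0012093983045446959
[0.528  0.0217 0.1514] gap 0.0007022043531478275
```

Both bottle caps are at z = 0.151, as expected for bottles standing on the rack floor. Handing in.

```bash
python3 -c "
from h import *
print(finish_job())"
```

```text
the job is handed in; nothing more can be done
None
```

The job is handed in at about 33 s: in all three racks the older item stands in front and the new one behind, all six upright in the final camera views; the hand-in gave no verdict.

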